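# Push the sippy cup into its corner and the bin shut

### The job

Clear the front of the shelf so the cabinet door can close: push the green sippy cup along the shelf, standing on its base all the way and never lifted, into the corner where it rests against both the dark stop rail and the wooden side of the bin's frame, and push the white tilt-out bin fully shut. Either may come first; leave everything else where it is and end with the hand clear.

Things in the scene. Friction and masses are not known exactly. Their poses are not given: they have to be found in the camera images.
- unit: Fixed wooden frame of the tilt-out bin. Origin: centre of its underside, on the shelf. x: from its front to its back (roughly away from the robot), y: left, along the rail. 150 mm high, front edges at x = -55, back at x = +65 mm; outer faces of its side panels at y = +78 and -78 mm.
- corner (a point): Foot of the corner where the cup goes, on the shelf: the left side panel's outer face meets the front face of the dark stop rail (x = +40, y = +78 mm of the unit; axes as the unit's). The fixed rail is 20 mm high, 18 mm thick, runs from here 302 mm to the left (+y); the panel runs from here 95 mm to the front (-x).
- bin (a joint): Tilt of the white plastic bin, rad: 0 = shut against a stop (front flush with the frame's, x = -55 mm of the unit), 0.6 = furthest out to the robot. It turns about its lower front edge (z = 12 mm); a stiff hinge holds it where left, a few newtons at its top shut it. Front: flat plate 136 mm wide, 138 tall. Four empty glass jars are fixed inside, below the top edge.
- bin_lip (a point): Middle of the top edge of the bin's front plate, on the outer face (towards the robot); 138 mm from the hinge line, so 150 mm above the shelf when shut and up to 20 mm lower when tilted out.
- cup: Green sippy cup with darker green collar and closed white flip spout, standing loose. Round, straight-sided: 70 mm across up to a height of 70 mm, 68 mm across to 84 mm, spout up to 92 mm. About 0.1 to 0.2 kg. Origin: centre of its underside; z up.
- bowl: Loose stainless bowl, 120 mm across, 50 mm high. Bystander. Origin: centre of underside.
- lid: Loose aluminium lid lying flat, 100 mm across, 27 mm high with its knob. Bystander. Origin: centre of underside.
- jar: Loose glass baby jar with yellow cap, 54 mm across, 65 mm high, standing to the front left of the bin, between it and the cup. Bystander. Origin: centre of underside.
- bottle: Loose clear feeding bottle with blue cap, 56 mm across, 140 mm high, to the right of the bin. Bystander. Origin: centre of underside.
- spoon: Loose orange-handled spoon, 140 mm long, lying along its x. Bystander. Origin: near its middle, on its underside.
- tin: Loose red tin, 70 mm across, 90 mm high, behind the bin. Bystander. Origin: centre of underside.

How it is judged:
By the outcome, as a careful person would: the job done as asked, in the order asked, and still so for the second after the job is handed in, with the robot touching nothing.
It also fails if it takes over 59 s, if anything falls off the work surface, if the arm or the gripper's body presses on something with over 40 N, if the wrist force passes 120 N, or if a joint passes its speed limit or range.

### The arm

A 6-joint arm with a two-finger parallel gripper is mounted at the origin on the work surface. World frame = base frame: x ahead of the robot, y to its left, z up, the work surface at z = 0. Lengths are in m, angles in rad, forces in N, time in s.
With the tool pointing down it reaches from about 0.35 to 0.8 m from the base axis. Payload 7.3 kg.
Tool frame: the origin (TCP) lies between the finger pads; the fingertips stand 25 mm ahead of it and the grasp point (between the pads) lies 6 mm ahead of it (r.tip_extent is the distance from the TCP to the fingertips, in m); z points along the fingers, y is the line along which they close (so a half turn about z gives the same grasp; the last joint's range is limited). The gripper opens to 85 mm and grips with 20 to 120 N. Pads are 22 mm wide; open, the fingers measure 114 mm over their backs; the gripper's body (76 mm by 85 mm) begins 54 mm behind the grasp point. The pads swing forward as they close: fully open they stand 13 mm farther back than shut.
Start: joints at [-1.351, 0.342, 1.524, -0, 1.275, -0.146], TCP at [0.188, -0.49, 0.256] pointing down, gripper open.
Joint ranges: [-2.53, 2.53], [-0.77, 2.02], [0.04, 2.7], [-1, 4.14], [0.28, 2.66], [-3.11, 3.11]. Speed limits (rad/s): [2.57, 2.57, 3.14, 3.14, 3.14, 3.14].

### API

Orientations are given as a unit quaternion [x, y, z, w].
In Python, from workcell import r, command_gripper, optics gives the robot as it stands. The module is installed in compiled form; this text tells all that it offers. Calls block until the motion is done:
- r.reach(position, orientation): joint-space move of the TCP to a pose.
- r.move_straight(position, orientation=None, speed=0.15, max_force=None): straight line of the TCP; orientation=None keeps the orientation; speed is the mean speed in m/s. With max_force (N) it stops when the force on the tool has changed by that much, and returns True; else False.
- r.movej(angles): joint-space move.
- command_gripper(opening, force=None): finger opening in m; force is the grip in N (None keeps the last); returns when the fingers have stopped.
- r.hold(seconds).
- r.solve_ik(position, orientation): joint angles nearest the present ones, or None.
- r.read_state(): the state.
- optics.get_image(name): name is "side" or "top"; returns (picture, depth): 384x512x3 uint8, red, green, blue; 384x512 float32, m along the optical axis (not along the pixel's ray), 0 where there is no reading.
- optics.camera_model(name): a dict with "K" (3x3 intrinsics, pixels), "R" (3x3) and "t" (3): a world point X has camera coordinates R X + t. Camera axes: x right, y down, z forward; pixel columns grow to the right and rows downward; lengths in m; the calibration is good to about 2 mm. A picture is of the moment at which its call begins. camera_model takes no time and is no camera call.
A pose or a line that the arm cannot do raises r.PlanningError and nothing moves.
- r.finish_job(): hands the job in; it is judged then, once.
The state is a dict: "time_s": time; "joint_positions": joint angles; "dq": joint speeds; "tau": joint torques, N m; "eef_pos": TCP position; "eef_rot": TCP orientation; "contact_force": force on the tool from outside, world axes, zero at the start; "torque": the same for the moment, N m; "grip_width": finger opening in m; "grip_force": force on a finger pad.
Only numpy, scipy, OpenCV 4.12 (cv2) and the standard library are available. Lean on these libraries where they do the work, as an engineer would, in place of code of your own. Each camera call takes 0.05 s, during which the arm holds its last target. There are 200 camera calls.

## Working session

There is one attempt and no reset: what is moved stays moved. The work goes in short steps, each a Python script; the robot and the scene stay as the last script left them, time stands still between calls to the robot, and variables do not carry over. Pictures are saved under pics/ and viewed, at most 10 in all, crops included, and the job is handed in when it is done.

```bash
mkdir -p pics; python3 - <<'E'
from workcell import r, optics
import cv2,numpy as np
for n in("top","side"):
    im,d=optics.get_image(n); cv2.imwrite(f"pics/{n}0.png",im[:,:,::-1]); np.savez(f"{n}0.npz",im=im,d=d)
    m=optics.camera_model(n); print(n,np.round(m["K"],1).tolist(),np.round(m["R"],3).tolist(),np.round(m["t"],3), "C",np.round(-m["R"].T@m["t"],3),(d>0).mean())
s=r.read_state(); print(s["time_s"],s["eef_pos"],s["eef_rot"],s["grip_width"],r.tip_extent)
E
```

```text
top [[393.8, 0.0, 254.3], [0.0, 393.8, 190.7], [0.0, 0.0, 1.0]] [[0.029, -1.0, 0.005], [-0.981, -0.03, -0.192], [0.192, 0.001, -0.981]] [-0.02   0.566  1.204] C [ 0.325 -0.004  1.29 ] 0.9960886637369791
side [[349.3, 0.0, 256.7], [0.0, 349.3, 190.2], [0.0, 0.0, 1.0]] [[-0.935, -0.354, 0.017], [-0.284, 0.721, -0.633], [0.211, -0.596, -0.774]] [0.526 0.233 1.106] C [0.324 0.678 0.994] 0.9960174560546875
0.1 [ 0.18773464 -0.48997618  0.255708  ] [ 9.83319955e-01  1.81883031e-01 -2.84933062e-05 -6.55141115e-04] 0.08523638567250308 0.025
```

View pics/top0.png

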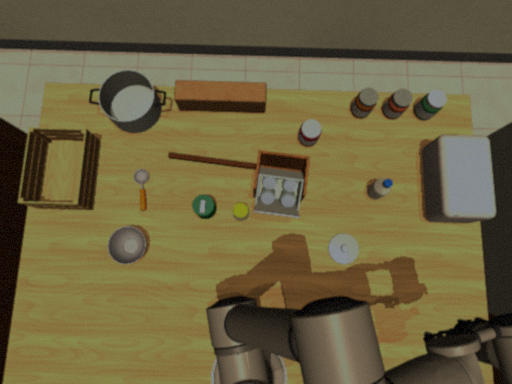

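View pics/side0.png

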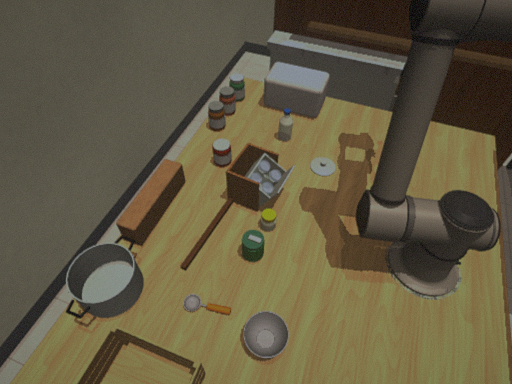

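The top view shows the cup at (204,206), jar (241,210), rail from (170,156) to (255,165), frame around (280,180) with the tilted bin below it, and lid at (344,249). The side view agrees: cup (253,245), jar (268,219), frame (255,178).

```bash
cat > h.py <<'E'
import numpy as np, cv2
from workcell import optics
def cloud(n,d):
    m=optics.camera_model(n); v,u=np.mgrid[:384,:512]
    c=np.stack([(u-m["K"][0,2])/m["K"][0,0]*d,(v-m["K"][1,2])/m["K"][1,1]*d,d],-1)
    return (c-m["t"])@m["R"]
def grab(n):
    im,d=optics.get_image(n); return im,d,cloud(n,d)
E
python3 - <<'E'
from h import *
for n in("top","side"):
    z=np.load(n+"0.npz"); im,d=z["im"],z["d"]; P=cloud(n,d); X,Y,Z=P[...,0],P[...,1],P[...,2]
    hsv=cv2.cvtColor(im,cv2.COLOR_RGB2HSV); H,S,V=[hsv[...,i].astype(int) for i in range(3)]
    reg=(X>.4)&(X<.85)&(Y>-.2)&(Y<.42)&(d>0)
    print(n,"table z",np.median(Z[reg]))
    def show(name,m):
        p=P[m]; print(name,m.sum(), "med",np.round(np.median(p,0),3) if len(p) else"", "min",np.round(p.min(0),3) if len(p) else "","max",np.round(p.max(0),3) if len(p) else "")
    show("green",reg&(H>50)&(H<90)&(S>80)&(Z>.02))
    cupr=reg&(abs(X-P[206 if n=="top" else 245,204 if n=="top" else 253,0])<.05)&(abs(Y-P[206 if n=="top" else 245,204 if n=="top" else 253,1])<.05)
    show("cup top",cupr&(Z>.075)); show("cup any", cupr&(Z>.03))
    show("yellow",reg&(H>22)&(H<35)&(S>150)&(Z>.05)&(Z<.075))
    show("rail",reg&(Z>.014)&(Z<.024)&(V<110)&(Y>.13))
    m=reg&(Z>.143)&(Z<.157)&(Y<.15)&(Y>-.12); show("unit top",m)
    k=cv2.minAreaRect((P[m][:,:2]*1000).astype(np.float32)); print(k)
    im2=cv2.resize(im[120:270,150:350] if n=="top" else im[130:280,170:370],None,fx=4,fy=4,interpolation=cv2.INTER_CUBIC)
    cv2.imwrite(f"pics/{n}c.png",im2[:,:,::-1])
E
```

```text
top table z -0.00036249578546550655
green 299 med [0.509 0.147 0.082] min [0.479 0.122 0.023] max [0.544 0.186 0.089]
cup top 369 med [0.512 0.155 0.083] min [0.48  0.123 0.075] max [0.546 0.189 0.096]
cup any 428 med [0.51  0.153 0.083] min [0.479 0.121 0.031] max [0.546 0.189 0.096]
yellow 182 med [0.502 0.04  0.064] min [0.48  0.018 0.054] max [0.525 0.063 0.069]
rail 366 med [0.681 0.243 0.018] min [0.402 0.131 0.014] max [0.849 0.42  0.024]
unit top 209 med [ 0.661 -0.02   0.148] min [ 0.556 -0.12   0.143] max [ 0.675 -0.001  0.153]
((610.985107421875, -59.77976608276367), (109.95374298095703, 120.80976867675781), 84.1937255859375)
side table z -6.130293363815506e-05
green 194 med [0.515 0.169 0.083] min [0.484 0.129 0.022] max [0.547 0.194 0.087]
cup top 356 med [0.517 0.164 0.083] min [0.484 0.128 0.075] max [0.551 0.192 0.096]
cup any 521 med [0.513 0.171 0.082] min [0.483 0.128 0.03 ] max [0.551 0.195 0.096]
yellow 144 med [0.506 0.043 0.063] min [0.484 0.002 0.057] max [0.569 0.066 0.071]
rail 422 med [0.682 0.244 0.019] min [0.4   0.13  0.014] max [0.848 0.42  0.024]
unit top 169 med [ 0.66  -0.012  0.148] min [ 0.56  -0.118  0.143] max [0.679 0.003 0.153]
((642.1661987304688, -33.654632568359375), (82.81632995605469, 159.08486938476562), 40.68305969238281)
```

View pics/topc.png

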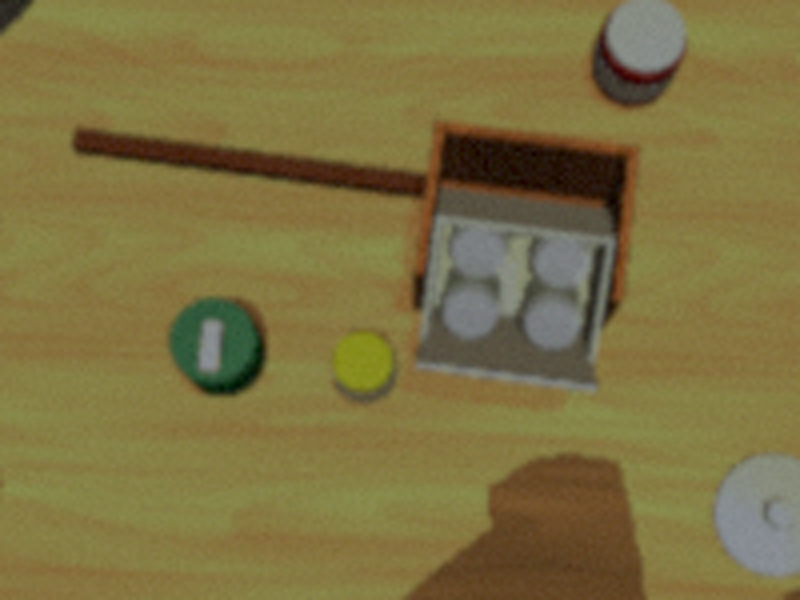

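View pics/sidec.png

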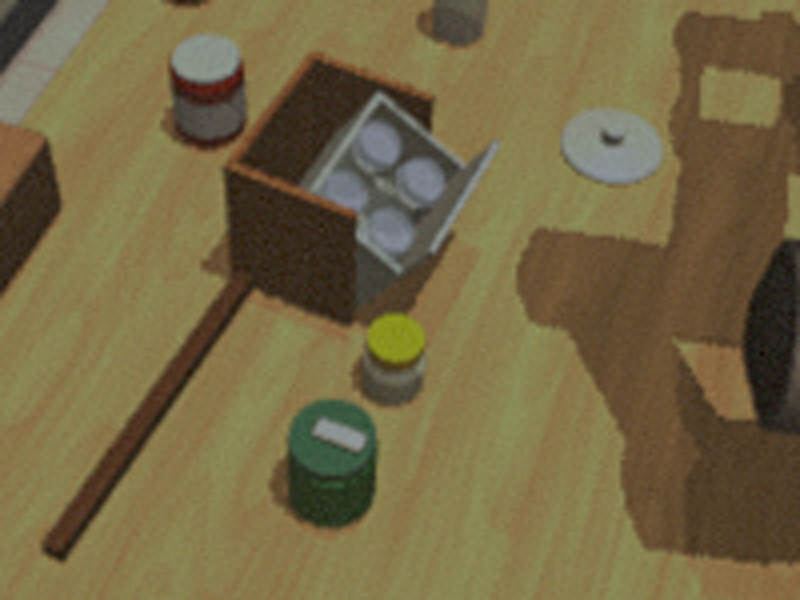

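```bash
cat >> h.py <<'E'
def ray(n,u,v,z):
    m=optics.camera_model(n); dr=m["R"].T@np.linalg.solve(m["K"],[u,v,1.]); C=-m["R"].T@m["t"]
    return C+dr*(z-C[2])/dr[2]
E
python3 - <<'E'
from h import *
for n in("top","side"):
    z=np.load(n+"0.npz"); im,d=z["im"],z["d"]; P=cloud(n,d); X,Y,Z=P[...,0],P[...,1],P[...,2]
    off=(150,120) if n=="top" else (170,130)
    C={"top":dict(bl=(436,122),br=(638,148),fl=(413,274),fr=(614,302)),"side":dict(bl=(317,54),br=(434,97),fl=(228,166),ffl=(356,212))}
    # rail
    m=(Z>.012)&(Z<.026)&(X>.63)&(X<.73)&(Y>.07)&(Y<.36); p=P[m]
    vx,vy,x0,y0=cv2.fitLine(p[:,:2].astype(np.float32),cv2.DIST_HUBER,0,.001,.001).ravel()
    nrm=np.array([vy,-vx]); nrm*=np.sign(nrm[0]); e=(p[:,:2]-[x0,y0])@nrm
    print(n,"rail",len(p),"centre",x0,y0,"axis ang",np.degrees(np.arctan2(-vx,vy)) if vy>0 else np.degrees(np.arctan2(vx,-vy)),"width pct",np.percentile(e,[2,10,50,90,98]), "Y",p[:,1].min(),p[:,1].max())
    # unit top edge points (frame wood) 
    for k,(a,b) in C[n].items(): print(k,np.round(ray(n,off[0]+(a+.5)/4-.5,off[1]+(b+.5)/4-.5,.15),4))
    # circles by top-rim points
    for nm,c,zlo,zhi,R in(("cup",(.515,.158),.078,.09,.05),("jar",(.503,.041),.055,.07,.045)):
        q=P[(np.hypot(X-c[0],Y-c[1])<R)&(Z>zlo)&(Z<zhi)]
        print(nm,cv2.minEnclosingCircle((q[:,:2]*1000).astype(np.float32)),q[:,:2].mean(0))
    # bin front plate & lip
    q=P[(X>.45)&(X<.56)&(Y>-.13)&(Y<.05)&(Z>.08)&(Z<.16)]
    if len(q): print("lip pts",len(q),q.min(0),q.max(0))
E
```

```text
top rail 369 centre 0.6790215 0.17901248 axis ang -5.9947386 width pct [-0.00866138 -0.0074067  -0.00017334  0.00748752  0.0097334 ] Y 0.07069345099694735 0.28916353809865886
bl [ 0.6731 -0.0123  0.15  ]
br [ 0.6575 -0.1645  0.15  ]
fl [0.5559 0.0015 0.15  ]
fr [ 0.5393 -0.1471  0.15  ]
cup ((513.313232421875, 155.91619873046875), 33.627986907958984) [0.51366736 0.15514949]
jar ((503.1834716796875, 39.1929931640625), 23.88206672668457) [0.50270972 0.03930305]
lip pts 749 [ 0.47626358 -0.12991955  0.08013587] [ 0.55998784 -0.00173031  0.15082061]
side rail 375 centre 0.6833657 0.18824078 axis ang -6.111746 width pct [-0.00826344 -0.00710158 -0.00036325  0.00786087  0.00998778] Y 0.07167364901882672 0.2943695112743201
bl [ 0.6555 -0.1617  0.15  ]
br [ 0.5432 -0.1492  0.15  ]
fl [ 0.6743 -0.0116  0.15  ]
ffl [ 0.5599 -0.0038  0.15  ]
cup ((517.7222290039062, 158.41050720214844), 34.47724151611328) [0.51724398 0.16128549]
jar ((506.7017517089844, 42.615753173828125), 24.852781295776367) [0.50603453 0.04410272]
lip pts 494 [ 0.48005238 -0.12994408  0.08006356] [0.55991171 0.00147442 0.13887691]
```

Depth checks out (cup top 83 mm, rail 18 mm, frame width 154 mm, yaw about −6°). I'll push the cup with a two-finger cradle: first onto the rail, then along it to the panel.

```bash
cat >> h.py <<'E'
from scipy.spatial.transform import Rotation as Rn
from workcell import r, command_gripper
A=np.radians(-6.05); XD=np.array([np.cos(A),np.sin(A)]); YD=np.array([-np.sin(A),np.cos(A)])
def W(xp,yp,z): return [*(xp*XD+yp*YD),z]
def U(p): p=np.asarray(p)[:2]; return np.array([p@XD,p@YD])
def down(deg): return (Rn.from_euler("z",A+np.radians(deg))*Rn.from_euler("x",np.pi)).as_quat()
def st(tag=""):
    s=r.read_state(); f=s["contact_force"]; print(tag,"t",round(s["time_s"],1),"U",np.round(U(s["eef_pos"]),4),"z",round(s["eef_pos"][2],4),"F",np.round([f[:2]@XD,f[:2]@YD,f[2]],1))
def find():
    for n in("top","side"):
        im,d,P=grab(n); X,Y,Z=P[...,0],P[...,1],P[...,2]
        hsv=cv2.cvtColor(im,cv2.COLOR_RGB2HSV); H,S=hsv[...,0],hsv[...,1]
        up=P@np.array([*XD,0]); vp=P@np.array([*YD,0])
        for nm,m in(("cup",(H>50)&(H<90)&(S>80)&(Z>.076)&(Z<.09)),("jar",(H>22)&(H<35)&(S>150)&(Z>.055)&(Z<.072))):
            q=np.stack([up[m],vp[m]],1)*1000; q=q[(q[:,0]>420)&(q[:,0]<720)&(q[:,1]>0)&(q[:,1]<300)]
            if len(q)>20: c,R=cv2.minEnclosingCircle(q.astype(np.float32)); print(n,nm,np.round(c,1),round(R,1),len(q))
        cv2.imwrite("pics/last_%s.png"%n,im[:,:,::-1])
E
python3 - <<'E'
from h import *
c=U([.5155,.157]); print("cup",c)
r.reach(W(.40,c[1],.20),down(0)); st("above")
command_gripper(.040)
r.move_straight(W(.425,c[1],.057),speed=.15)
st("low")
print(r.move_straight(W(.590,c[1],.057),speed=.05,max_force=6)); st("pushed")
find()
E
```

```text
cup [0.4960816  0.21045735]
above t 2.6 U [0.4004 0.21  ] z 0.2 F [-0.2 -0.1 -0.7]
low t 4.2 U [0.4253 0.2106] z 0.0576 F [-1.1 -0.1  0.5]
True
pushed t 6.8 U [0.5753 0.2104] z 0.0565 F [-0.6  1.1  0.7]
top jar [496.1  91.8] 23.8 179
side cup [624.5 217.6] 25.6 22
side jar [499.1  95.1] 24.1 134
```

```bash
python3 - <<'E'
from h import *
r.move_straight(W(.52,.2104,.057),speed=.1)
r.move_straight(W(.47,.23,.22),speed=.2); st("clear")
find()
for a in(90,-90):
    q=r.solve_ik(W(.611,.30,.15),down(a)); print(a,None if q is None else np.round(q,2))
E
```

```text
clear t 8.7 U [0.4698 0.2297] z 0.219 F [ 0.4  0.  -0.9]
top cup [612.5 208.1] 33.6 240
top jar [496.   91.7] 24.0 182
side cup [619.5 210.1] 32.6 108
side jar [494.2  94. ] 23.5 89
90 [ 0.24  0.72  1.18 -0.    1.24  0.34]
-90 [ 0.24  0.72  1.18  0.    1.24 -2.8 ]
```

View pics/last_side.png

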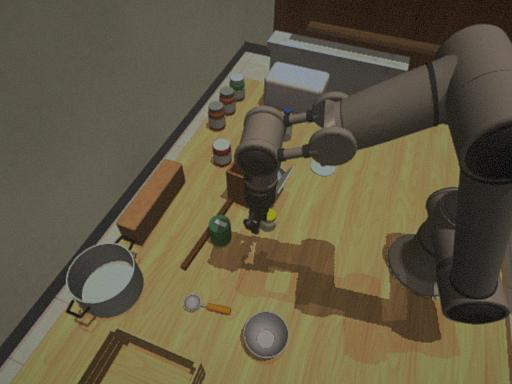

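The cup stands at px (220,230) with its back against the rail. Next is the push along the rail.

```bash
python3 - <<'E'
from h import *
r.reach(W(.60,.31,.20),down(90)); st()
r.move_straight(W(.6155,.29,.057),speed=.15); st("low")
print(r.move_straight(W(.6155,.120,.057),speed=.05,max_force=7)); st("pushed")
E
```

```text
t 10.1 U [0.5998 0.3098] z 0.1997 F [-0.2 -1.  -0. ]
low t 11.2 U [0.6161 0.2903] z 0.0582 F [ 1.  -0.4  1. ]
True
pushed t 13.9 U [0.6149 0.1364] z 0.0569 F [0.8 3.6 2.3]
```

```bash
python3 - <<'E'
from h import *
print(r.move_straight(W(.6155,.130,.057),speed=.02,max_force=8)); st("again")
r.move_straight(W(.6155,.20,.057),speed=.1)
r.move_straight(W(.60,.25,.20),speed=.2)
find(); st()
for n in("top","side"):
    im=cv2.imread(f"pics/last_{n}.png"); c=im[120:270,150:350] if n=="top" else im[130:280,150:350]
    cv2.imwrite(f"pics/{n}d.png",cv2.resize(c,None,fx=4,fy=4,interpolation=cv2.INTER_CUBIC))
E
```

```text
True
again t 14.1 U [0.6149 0.1365] z 0.0568 F [0.4 1.5 2.2]
top cup [612.5  94.5] 33.3 236
top jar [496.4  92.2] 24.0 181
side cup [616.6  96.5] 34.0 131
side jar [498.8  95.8] 25.0 141
 t 15.9 U [0.5995 0.2492] z 0.1983 F [-0.   0.3  0.7]
```

View pics/topd.png

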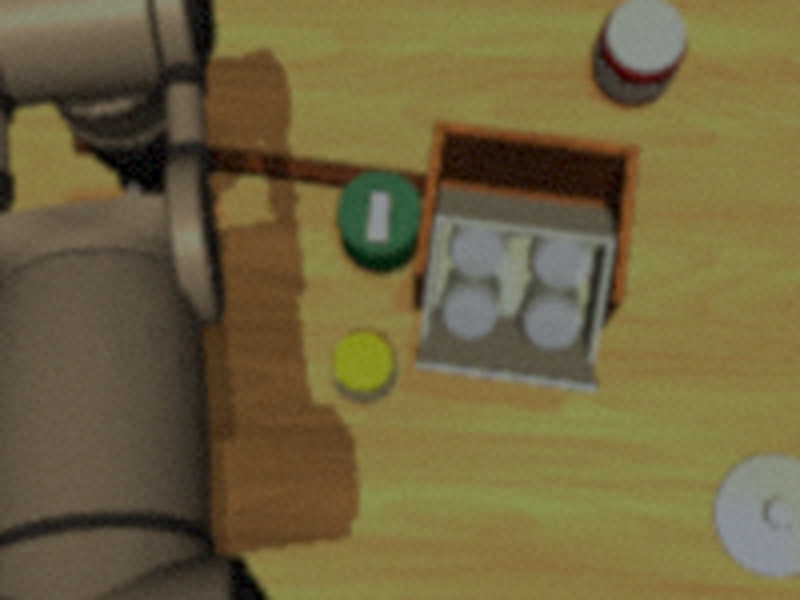

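View pics/sided.png

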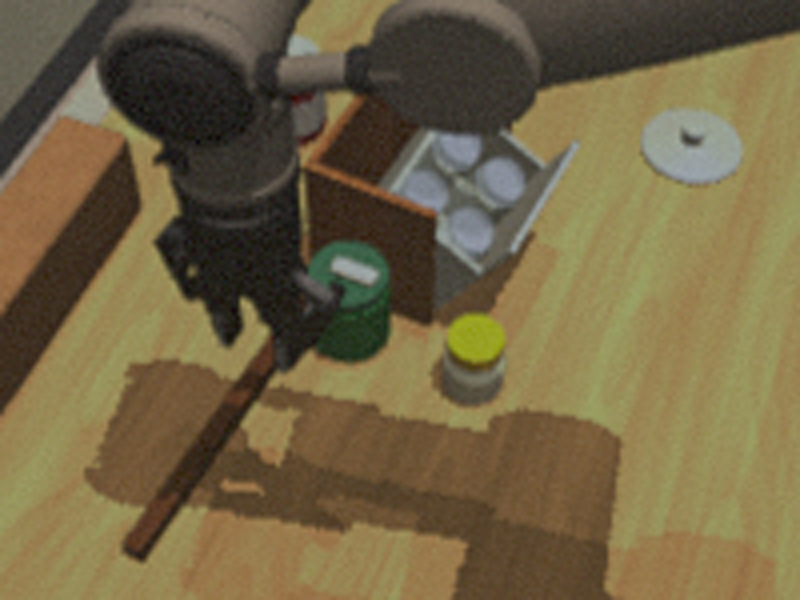

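The cup stands upright in the corner: crop px (380,220) in the top view, touching the rail and panel. The jar is unmoved. One light diagonal nudge with closed fingers will seat it on both faces, then I'll do the bin.

```bash
python3 - <<'E'
from h import *
command_gripper(0.0)
c=np.array([.6145,.0955]); d=np.array([1,-1])/2**.5
P=lambda b,z: W(*(c-b*d),z)
r.reach(P(.085,.20),down(-45))
r.move_straight(P(.085,.057),speed=.15); st("low")
print(r.move_straight(P(.038,.057),speed=.03,max_force=6)); s=r.read_state(); print("behind",np.linalg.norm(U(s["eef_pos"])-c)); st("nudge")
r.move_straight(P(.085,.057),speed=.1)
r.move_straight(P(.11,.24),speed=.2)
# bin
r.reach(W(.41,-.018,.24),down(0)); st("bin above")
r.move_straight(W(.44,-.018,.137),speed=.15); st("bin low")
print(r.move_straight(W(.56,-.018,.137),speed=.05,max_force=15)); st("pushed")
E
```

```text
low t 19.4 U [0.555  0.1557] z 0.0578 F [-0.4  0.7  0.6]
True
behind 0.04775382847706319
nudge t 20.6 U [0.5806 0.1291] z 0.0566 F [0.6 1.4 0.7]
bin above t 23.3 U [ 0.4103 -0.0179] z 0.2398 F [ 0.5  0.7 -0.7]
bin low t 24.1 U [ 0.4403 -0.0179] z 0.1374 F [0.6 0.7 0.8]
True
pushed t 26.0 U [ 0.5437 -0.0179] z 0.1363 F [ 0.7 -0.1 -0.7]
```

```bash
python3 - <<'E'
from h import *
print(r.move_straight(W(.553,-.018,.137),speed=.03,max_force=25)); st("again")
r.move_straight(W(.46,-.018,.137),speed=.1)
r.move_straight(W(.36,-.05,.30),speed=.2)
r.reach([.25,-.35,.32],down(0)); st("clear")
find()
im,d,P=grab("top"); u=P@np.array([*XD,0]); v=P@np.array([*YD,0])
for lo in(-.07,-.04,-.01,.015):
    m=(v>lo)&(v<lo+.02)&(P[...,2]>.138)&(P[...,2]<.158)&(u>.45)&(u<.63); print(lo,m.sum(),np.sort(u[m])[:4].round(4))
for n in("top","side"):
    i=cv2.imread(f"pics/last_{n}.png"); c=i[120:270,150:350] if n=="top" else i[130:280,170:370]
    cv2.imwrite(f"pics/{n}e.png",cv2.resize(c,None,fx=4,fy=4,interpolation=cv2.INTER_CUBIC))
E
```

```text
True
again t 26.2 U [ 0.5438 -0.0179] z 0.1362 F [-2.7 -0.2  4.6]
clear t 29.4 U [ 0.2859 -0.3209] z 0.3196 F [-0.2 -0.1  1. ]
top cup [612.6  94.2] 33.2 241
top jar [496.5  92. ] 23.9 182
side cup [617.   96.7] 33.9 136
side jar [499.3  95.3] 24.7 142
-0.07 17 [0.5534 0.554  0.5543 0.5547]
-0.04 17 [0.5534 0.5535 0.5539 0.554 ]
-0.01 19 [0.5535 0.5538 0.5538 0.5538]
0.015 19 [0.5535 0.5535 0.5535 0.5538]
```

View pics/tope.png

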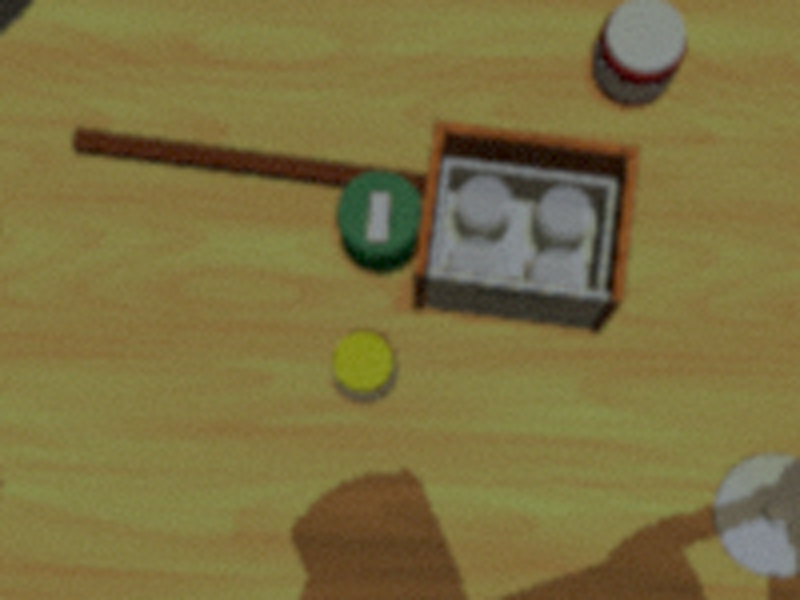

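View pics/sidee.png

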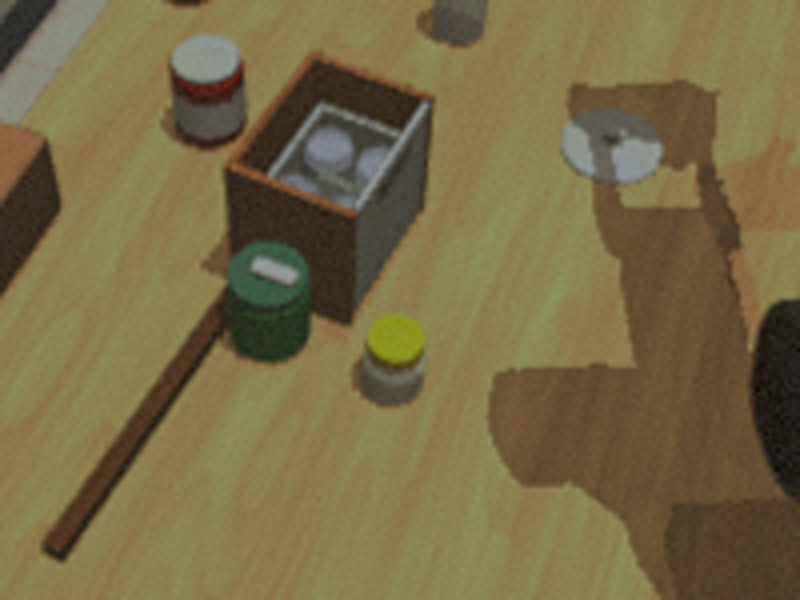

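The bin front is flush with the frame (crop px (358,215) to (432,100) in the side view; lip at x' = 0.5535 against 0.553 expected). The cup is upright in the corner and the bystanders haven't moved.

```bash
python3 -c "
from workcell import r
print(r.finish_job())"
```

```text
the job is handed in; nothing more can be done
None
```

The job is handed in: the green cup stands upright in the corner against the rail and the side panel, the bin is shut flush with its frame, no bystander in the final views had moved, and the hand is clear after about 30 s of the 59 s allowed.

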